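# Uncover the speed dial and set it to the index

## Task

The speed dial of the lathe sits under a metal cover on the sloping control box. Lift the cover over the lip at its lower end, slide it down out of its guides and lay it gently, handle up, in the middle of the black rubber mat; then turn the dial so that its pointer lines up with the raised index tab on the ring around it. Do not shift the ring, the oil can or the spanner.

Things in the scene. Friction and masses are not known exactly. Their poses are not given: they have to be found in the camera images.
- panel: Sloping top of the fixed green control box, 194 mm up the slope by 204 mm wide, tipped 25 degrees towards the robot. Origin: on the dial's axis, on the recess floor. x: up the slope, away from the robot; y: left; z: out of the face. Recess 160 x 160 mm, 44 mm deep; ledges round it at z = 44 mm carry the cover, with 20 mm high side walls above them, inner faces at y = +-92 mm.
- lip (a point): Middle of the top of the steel lip across the lower end of the control box (panel x -97 to -87 mm). It stands 6 mm above the ledges on which the cover lies, and the cover's lower edge leans on it: lift the cover 7 to 13 mm along the panel's z to slide it over.
- cleat_left (a point): Lower end of the left steel cleat, middle of its underside. The cleats (panel x 0 to 97 mm, |y| 76 to 102 mm, z 64 to 68 mm) overhang the upper half of the cover with 14 mm of play above it: slid 95 mm or more down the slope, the cover is free of them.
- cleat_right (a point): Lower end of the right steel cleat, middle of its underside. The cleats (panel x 0 to 97 mm, |y| 76 to 102 mm, z 64 to 68 mm) overhang the upper half of the cover with 14 mm of play above it.
- cover: Loose cover: aluminium plate 170 mm (its x) by 176 mm (its y), 6 mm thick, 0.35 kg or so, with an upright black fin handle in its middle: 14 mm thick (x), 80 mm long (y), from 6 to 42 mm above the underside. Origin: centre of the underside; z points out of the handle side. At the start it lies in the control box with its axes parallel to the panel's, hiding the dial.
- cover_grip (a point): Point in the middle of the cover's fin handle, 30 mm above the cover's underside: a good place to pinch it, across its 14 mm thickness.
- mat: Black rubber mat lying fixed on the bench, 220 x 220 x 3 mm, left or right of the control box. Origin: centre of its underside, at bench height.
- dial (a joint): Angle of the dial (rad) about the panel's z, positive counter-clockwise as seen facing the panel; 0 = pointer straight up the slope. Range -2 to 2. It has 0.08 N m of friction and stays where it is left, so it may be let go and regrasped.
- dial_grip (a point): On the dial's axis, 33 mm above the recess floor: the place to pinch its grip bar. The dial is a black disc (radius 36 mm, 4 to 10 mm above the floor) with a bar on it 64 mm long, 16 mm thick, 10 to 40 mm above the floor. The bar runs along the pointer, a low nose at one end reaching 46 mm from the axis; a white line marks the pointer's half.
- dial_pointer (a point): Just past the end of the dial's pointer, 47 mm from the axis, 8 mm above the recess floor.
- ring (a joint): Angle of the flat dark steel ring round the dial (radius 60 mm, 4 mm thick): same axis, zero and sign as the dial; it tells where the index tab stands. Stiff (0.4 N m), and must stay put. When dial and ring read the same, the pointer is on the index. At the start the index is 0.5 to 2.0 rad ahead of (more positive than) the pointer.
- ring_index (a point): Inner end of the ring's raised white-enamelled index tab, with a thin black line on it (12 x 10 mm, 4 mm high), 47 mm from the axis, 8 mm above the recess floor: it coincides with the pointer's point when they are lined up.
- oilcan: Bystander: a blue can, 60 mm across, 130 mm tall, beside the control box. Origin: centre of its foot.
- spanner: Bystander: a steel spanner, 150 mm long, lying on the bench beside the control box. Origin: middle of its underside.
- tray: Bystander: a fixed open red tray, 160 x 200 x 45 mm, with bar ends in it, on the other side from the mat. Origin: centre of its underside.
Mind the look-alikes: they are no part of the job. Leave any green look-alike of the cover alone.

How it is judged:
By the outcome, as a careful person would: the job done as asked, in the order asked, and still so for the second after the job is handed in, with the robot touching nothing.
It also fails if it takes over 70 s, if anything falls off the work surface, if the arm or the gripper's body presses on something with over 40 N, if the wrist force passes 120 N, or if a joint passes its speed limit or range.

## Robot

A 7-joint arm with a two-finger parallel gripper is mounted at the origin on the work surface. World frame = base frame: x ahead of the robot, y to its left, z up, the work surface at z = 0. Lengths are in m, angles in degrees, forces in N, time in s.
With the tool pointing down it reaches from about 0.35 to 0.9 m from the base axis. Payload 7.2 kg.
Tool frame: the origin (TCP) lies midway between the tips of the shut fingers; the grasp point (between the pads) lies 19 mm behind it; y points along the fingers, z is the direction in which the jaws open and shut, and the axes are right-handed (so a half turn about y gives the same grasp; the last joint's range is limited). The gripper opens to 85 mm and grips with 20 to 120 N. Pads are 22 mm wide; open, the fingers measure 114 mm over their backs; the gripper's body (76 mm by 85 mm) begins 54 mm behind the grasp point. The pads swing forward as they close: fully open they stand 13 mm farther back than shut.
Start: joints at [-67.105, 23.554, -0.728, 91.456, 0.321, 64.991, -4.71], TCP at [0.282, 0.558, 0.231] pointing down, gripper open.
Joint ranges: [-169.25, 169.25], [-16.82, 113.86], [-84.01, 82.57], [7.8, 145.47], [-59.2, 239.2], [7.22, 106.19], [-163.78, 163.78]. Speed limits (degrees/s): [136.94, 136.94, 172.46, 172.46, 180, 180, 180].

## Interface

Orientations are given as [roll, pitch, yaw] about the fixed x, y, z axes, in that order (R = Rz(yaw) Ry(pitch) Rx(roll)).
In Python, from bench import arm gives the robot as it stands.
- The arm moves only by the tool play_rows, never from a script. Its argument "motion" is a list of rows, each an object of numbers: "claw": the finger opening in cm, from 0 to 8.54; "x", "y", "z": the shift along the world's x, y, z in cm; "wx", "wy", "wz": the turn, a rotation vector about the world's x, y, z in rad. A call has exactly 8 rows; each row is the pose to reach, as a shift and turn from the pose commanded when the call began; what a row does not reach only later rows make up. A row lasts 1/12 s, in which the tool goes at most 41.7 mm and 7.16 degrees, less where a joint would pass 70% of its speed; a pose out of reach is approached as far as the arm can. A call with a gripper value outside its range is refused whole. The fingers move at their own pace and stop on an object; "squeeze" is the grip in N (left out, the last holds). Time passes only in rows, so rows that repeat a pose let the fingers close, or fill a call up. It gives the time, the measured TCP pose, the force and the opening at its end, in the units of the state.
- arm.sense(): the state, without advancing time (a new reading comes with each control period).
- arm.snapshot(name): name is "scene" or "top" or "wrist"; returns a dict with "color" (400x640x3 uint8, red, green, blue), "depth" (400x640 float32, m along the optical axis (not along the pixel's ray), 0 where there is no reading), "fov_y" (degrees; the focal length in pixels is half the picture's height over the tangent of half this angle, whatever the lens; pixels are square), "cx", "cy" (the principal point, pixels), "pose" (4x4, takes a point from camera to world coordinates). Camera axes: x right, y down, z forward; pixel columns grow to the right and rows downward; lengths in m; the calibration is good to about 2 mm. A picture is of the moment at which its call begins.
- arm.finish_job(): hands the job in, once; it reports no verdict.
The state is a dict: "t": time; "joint_positions": joint angles; "qd": joint speeds; "joint_torque": joint torques, N m; "tcp_pos": TCP position; "tool_rot": TCP orientation; "wrist_force": force on the tool from outside, world axes, zero at the start; "torque": the same for the moment, N m; "grip_width": finger opening in m.
Only numpy, scipy, OpenCV 4.12 (cv2) and the standard library are available. Lean on these libraries where they do the work, as an engineer would, in place of code of your own. Each camera call takes 0.05 s, during which the arm holds its last target.

## Working session

There is one attempt and no reset: what is moved stays moved. The work goes in short steps, Python scripts to look and compute and a tool call to move; the robot and the scene stay as the last step left them, time stands still between calls to the robot, and variables do not carry over. Pictures are saved under pics/ and viewed, and the job is handed in when it is done.

Besides the shell and the picture viewer there is one more tool, called after "Call:" as name(argument=value, ...) on one line, values as JSON. play_rows: Moves the arm, as the interface text tells. Its arguments: {"type":"object","properties":{"motion":{"type":"array"},"squeeze":{"type":"number"}},"required":["motion"]}

```bash
mkdir -p pics; ls
cat > h.py <<'E'
import numpy as np, cv2
from bench import arm
from scipy.spatial.transform import Rotation as R
def snap(n,f=None):
    s=arm.snapshot(n)
    if f: cv2.imwrite('pics/'+f,s['color'][:,:,::-1])
    return s
def K(s):
    f=200/np.tan(np.radians(s['fov_y'])/2); return f,s['cx'],s['cy']
def pts(s):
    f,cx,cy=K(s); v,u=np.mgrid[0:400,0:640]; d=s['depth']
    P=np.stack([(u-cx)/f*d,(v-cy)/f*d,d],-1); T=np.array(s['pose'])
    return P@T[:3,:3].T+T[:3,3]
def proj(s,p):
    f,cx,cy=K(s);T=np.array(s['pose']);q=(np.atleast_2d(p)-T[:3,3])@T[:3,:3]
    return np.stack([q[:,0]/q[:,2]*f+cx,q[:,1]/q[:,2]*f+cy],1)
def ray(s,u,v):
    f,cx,cy=K(s);T=np.array(s['pose']);return T[:3,3],T[:3,:3]@np.array([(u-cx)/f,(v-cy)/f,1])
E
python3 - <<'E'
from h import *
for n in ['scene','top','wrist']:
    s=snap(n,n+'0.png');print(n,s['fov_y'],s['cx'],s['cy'],np.round(s['pose'],3).tolist())
print(arm.sense())
E
```

```text
pics
scene 51.70833779394804 317.9851663639298 196.6540258224719 [[0.24, 0.73, -0.639, 1.129], [0.971, -0.18, 0.159, -0.174], [0.001, -0.659, -0.752, 0.895], [0.0, 0.0, 0.0, 1.0]]
top 53.49635676193077 318.4412192811178 192.4113613447329 [[0.027, -0.98, 0.199, 0.278], [-0.999, -0.031, -0.014, 0.004], [0.02, -0.198, -0.98, 0.982], [0.0, 0.0, 0.0, 1.0]]
wrist 69.61609056173198 317.5441002917306 199.42204506648218 [[0.45, 0.846, 0.285, 0.209], [0.893, -0.426, -0.144, 0.594], [-0.001, 0.319, -0.948, 0.373], [0.0, 0.0, 0.0, 1.0]]
{'t': 0.15, 'joint_positions': array([-67.10457216,  23.59095505,  -0.72849034,  91.49254383,
         0.32041308,  64.98911331,  -4.70971909]), 'qd': array([ 0.05822999, -0.16495124,  0.17021191, -0.14104233,  0.00024192,
        0.04314435,  0.05672924]), 'joint_torque': array([ 1.41931770e-03, -6.01035404e+01,  6.82941042e-01, -2.99648970e+01,
        1.39878868e-02,  7.87830882e-03,  6.33815944e-05]), 'tcp_pos': array([0.28168534, 0.5575069 , 0.23063379]), 'tool_rot': array([-9.00704381e+01, -4.45994194e-03, -2.68017039e+01]), 'wrist_force': array([-0.71192816, -0.60695698,  0.6143937 ]), 'torque': array([-0.04145571,  0.01147807, -0.0287256 ]), 'grip_width': 0.08562186303890225}
```

View pics/scene0.png

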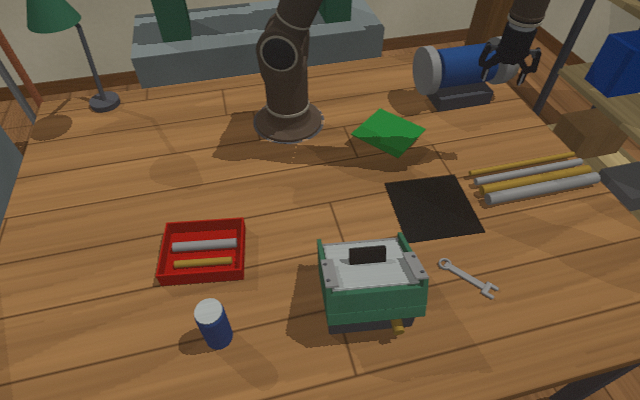

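View pics/top0.png

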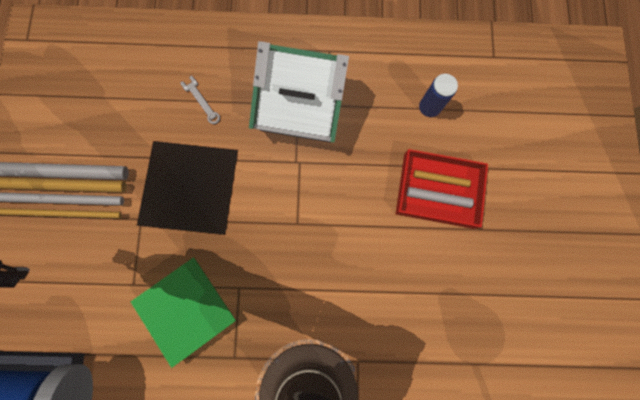

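View pics/wrist0.png

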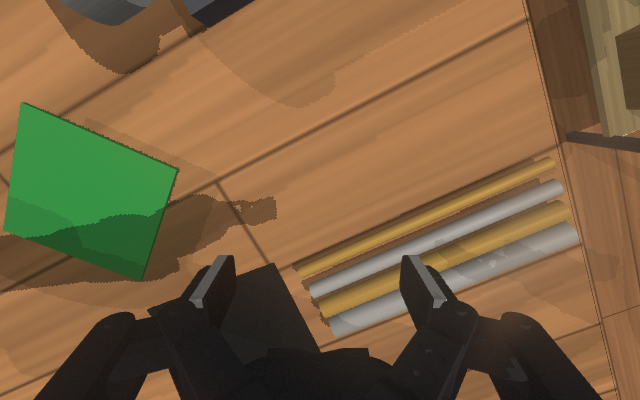

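The pictures show the aluminium cover with its black fin handle at top px (297,93), in the green box. The mat is at top px (188,188). The plain green plate at top px (184,312) is the look-alike, because it has no handle and isn't in the box. I'll measure with depth.

Run:
```python
from h import *
for n in ['top','scene']:
    s=snap(n); P=pts(s); c=s['color'].astype(int)
    mx=c.max(2);mn=c.min(2)
    print(n,'depth zeros',(s['depth']==0).mean())
    # mat
    dark=((mx<45)).astype(np.uint8)
    m=dark*(P[...,2]<0.03)*(P[...,2]>-0.02)*(P[...,0]>0.25)*(P[...,1]>0.05)
    k,l,st,ce=cv2.connectedComponentsWithStats(m.astype(np.uint8))
    i=1+st[1:,4].argmax(); mm=l==i
    cn=max(cv2.findContours(mm.astype(np.uint8),0,1)[0],key=cv2.contourArea)
    q=P[cn[:,0,1],cn[:,0,0],:2].astype(np.float32)
    print('mat',st[i],cv2.minAreaRect(q),np.median(P[mm][:,2]))
    # cover plate: whitish, at height
    w=(mn>110)&(mx-mn<40)&(P[...,2]>0.06)&(P[...,0]>0.4)&(abs(P[...,1])<0.2)&(P[...,2]<0.4)
    k,l,st,ce=cv2.connectedComponentsWithStats(w.astype(np.uint8))
    i=1+st[1:,4].argmax(); mm=l==i
    Q=P[mm]
    for _ in range(6):
        A=np.c_[Q[:,:2],np.ones(len(Q))];co=np.linalg.lstsq(A,Q[:,2],rcond=None)[0]
        r=Q[:,2]-A@co; Q=Q[abs(r)<max(0.0025,2*np.std(r)*.8)]
    nrm=np.array([-co[0],-co[1],1]);nrm/=np.linalg.norm(nrm)
    print('plate',st[i],nrm,np.degrees(np.arccos(nrm[2])),'yaw',np.degrees(np.arctan2(-nrm[1],-nrm[0])),r.std(),Q.mean(0),len(Q))
    # handle
    yaw=np.arctan2(-nrm[1],-nrm[0])
    d=((P-Q.mean(0))@nrm)
    h=(mx<60)&(d>0.008)&(d<0.05)&(np.linalg.norm(P-Q.mean(0),axis=2)<0.1)
    H=P[h]; print('handle n',h.sum(),H.mean(0),'d max',np.percentile(d[h],[5,50,95]))
    top=H[d[h]>0.03]; 
    print('top',len(top),top.mean(0),cv2.minAreaRect(np.argwhere(h).astype(np.float32)))
```

```text
top depth zeros 0.0040546875
mat [ 139  143   97   91 6725] ((0.48036277294158936, 0.3173879384994507), (0.21579903364181519, 0.21371276676654816), 85.59735107421875) 0.0028891576781601147
plate [ 253   42   96   99 6489] [-0.41904128  0.05848521  0.90608161] 25.030645656941935 yaw -7.945394025638095 0.0012767343384270085 [0.67845786 0.04768919 0.12234709] 4472
handle n 134 [0.66789936 0.04689842 0.15711442] d max [0.03326084 0.03583198 0.03848463]
top 134 [0.66789936 0.04689842 0.15711442] ((93.66215515136719, 296.47296142578125), (33.70178985595703, 4.1099748611450195), 80.53767395019531)
scene depth zeros 0.0038046875
mat [ 385  175  100   68 4438] ((0.4818955063819885, 0.31786462664604187), (0.21897020936012268, 0.22075557708740234), 86.1581039428711) 0.0026670740432150897
plate [ 321  238  107   53 3252] [-0.41889612  0.05805854  0.90617617] 25.017838228733265 yaw -7.8908615032722 0.0009567700734827539 [0.6900131  0.04257287 0.12839192] 2534
handle n 484 [0.67729467 0.04754606 0.14904426] d max [0.00966835 0.02455148 0.0363618 ]
top 169 [0.67174983 0.04722596 0.15752742] ((252.5737762451172, 377.68853759765625), (13.39928913116455, 58.66715621948242), 5.194429397583008)
```

Run:
```python
import cv2
a=cv2.imread('pics/top0.png')[30:150,230:370];b=cv2.imread('pics/scene0.png')[220:340,300:440]
cv2.imwrite('pics/c1.png',cv2.hconcat([cv2.resize(a,None,fx=2.8,fy=2.8,interpolation=2),cv2.resize(b,None,fx=2.8,fy=2.8,interpolation=2)]))
```

```text
(no output)
```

View pics/c1.png

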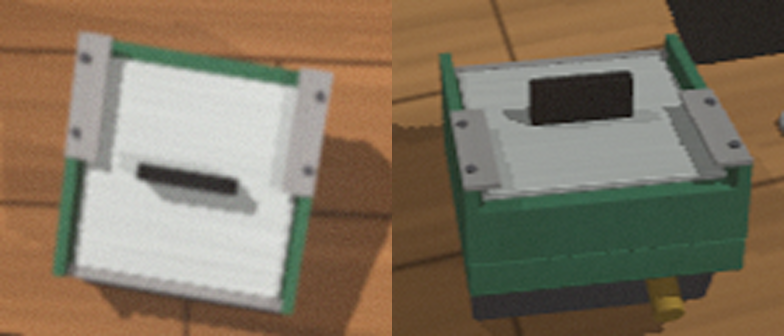

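```bash
cat >> h.py <<'E'
yaw=np.radians(-7.92)
XP=np.array([np.cos(np.radians(25))*np.cos(yaw),np.cos(np.radians(25))*np.sin(yaw),np.sin(np.radians(25))])
YP=np.array([-np.sin(yaw),np.cos(yaw),0]);ZP=np.cross(XP,YP)
GRIP=np.array([0.670,0.047,0.157])-0.012*ZP   # cover_grip
ORG=GRIP+0.0-(0.030+0.044)*ZP+0.002*XP         # panel origin guess
def Rt(z,y):  # tool rot with jaw axis z, pointing y
    return np.c_[np.cross(y,z),y,z]
def delta(pos,Rm):
    s=arm.sense(); Rc=R.from_euler('xyz',s['tool_rot'],degrees=True)
    d=(np.array(pos)-s['tcp_pos'])*100; w=(R.from_matrix(Rm)*Rc.inv()).as_rotvec()
    print('t',round(s['t'],2),'tcp',s['tcp_pos'].round(4),'rot',s['tool_rot'].round(1),'q',s['joint_positions'].round(1),'F',s['wrist_force'].round(1),'g',round(s['grip_width'],4))
    print('shift cm',d.round(2),'rotvec',w.round(3),'deg',np.degrees(np.linalg.norm(w)).round(1))
E
python3 - <<'E'
from h import *
print(XP,YP,ZP,GRIP,ORG)
for s in (1,-1): delta(GRIP-0.018*ZP+0.09*ZP,Rt(s*XP,-ZP))
E
```

```text
[ 0.8976629  -0.12488041  0.42261826] [0.13779029 0.99046143 0.        ] [-0.41858709  0.05823269  0.90630779] [0.67502305 0.04630121 0.14612431] [0.70779382 0.04174223 0.07990277]
t 0.25 tcp [0.2817 0.5577 0.2309] rot [-90.   -0.  -26.8] q [-67.1  23.6  -0.7  91.5   0.3  65.   -4.7] F [-0.4  0.3  0.1] g 0.0855
shift cm [ 36.32 -50.72  -1.95] rotvec [ 0.216 -0.413 -1.22 ] deg 74.8
t 0.25 tcp [0.2817 0.5577 0.2309] rot [-90.   -0.  -26.8] q [-67.1  23.6  -0.7  91.5   0.3  65.   -4.7] F [-0.4  0.3  0.1] g 0.0855
shift cm [ 36.32 -50.72  -1.95] rotvec [-0.45  -0.235  1.866] deg 110.8
```

Call:
play_rows(motion=[{"claw": 8.5, "x": 1.8, "y": -2.5, "z": 0.3, "wx": 0.01, "wy": -0.02, "wz": -0.06}, {"claw": 8.5, "x": 3.6, "y": -5, "z": 0.6, "wx": 0.02, "wy": -0.04, "wz": -0.12}, {"claw": 8.5, "x": 5.4, "y": -7.5, "z": 1, "wx": 0.03, "wy": -0.06, "wz": -0.18}, {"claw": 8.5, "x": 7.2, "y": -10, "z": 1.4, "wx": 0.04, "wy": -0.08, "wz": -0.24}, {"claw": 8.5, "x": 9, "y": -12.6, "z": 1.8, "wx": 0.05, "wy": -0.1, "wz": -0.3}, {"claw": 8.5, "x": 10.8, "y": -15.2, "z": 2, "wx": 0.06, "wy": -0.12, "wz": -0.36}, {"claw": 8.5, "x": 12.6, "y": -17.8, "z": 2, "wx": 0.07, "wy": -0.14, "wz": -0.43}, {"claw": 8.5, "x": 14.4, "y": -20.4, "z": 2, "wx": 0.08, "wy": -0.16, "wz": -0.5}])

```text
t: 0.92
tcp_pos: [0.4266, 0.3524, 0.2516]
tool_rot: [-80.5, -3.8, -56.0]
wrist_force: [0.7, -0.3, -0.0]
grip_width: 0.0851
```

Call:
play_rows(motion=[{"claw": 8.5, "x": 1.8, "y": -2.5, "z": 0, "wx": 0.01, "wy": -0.02, "wz": -0.06}, {"claw": 8.5, "x": 3.6, "y": -5, "z": 0, "wx": 0.02, "wy": -0.04, "wz": -0.12}, {"claw": 8.5, "x": 5.4, "y": -7.5, "z": 0, "wx": 0.03, "wy": -0.06, "wz": -0.18}, {"claw": 8.5, "x": 7.2, "y": -10, "z": 0, "wx": 0.04, "wy": -0.08, "wz": -0.24}, {"claw": 8.5, "x": 9, "y": -12.6, "z": 0, "wx": 0.05, "wy": -0.1, "wz": -0.3}, {"claw": 8.5, "x": 10.8, "y": -15.2, "z": 0, "wx": 0.06, "wy": -0.12, "wz": -0.36}, {"claw": 8.5, "x": 12.6, "y": -17.8, "z": 0, "wx": 0.07, "wy": -0.14, "wz": -0.43}, {"claw": 8.5, "x": 14.4, "y": -20.4, "z": 0, "wx": 0.08, "wy": -0.16, "wz": -0.5}])

```text
t: 1.58
tcp_pos: [0.5704, 0.1483, 0.2515]
tool_rot: [-70.4, -2.5, -85.3]
wrist_force: [0.8, 0.5, -0.2]
grip_width: 0.0848
```

Run:
```python
from h import *
delta(GRIP-0.018*ZP+0.09*ZP,Rt(XP,-ZP))
```

```text
t 1.58 tcp [0.5704 0.1483 0.2515] rot [-70.4  -2.5 -85.3] q [-44.7   8.9  22.9 112.5   7.2  41.6 -22.2] F [ 0.8  0.5 -0.2] g 0.0848
shift cm [ 7.45 -9.78 -4.01] rotvec [ 0.042 -0.096 -0.217] deg 13.8
```

Call:
play_rows(motion=[{"claw": 8.5, "x": 1.5, "y": -2.0, "z": 0, "wx": 0.01, "wy": -0.02, "wz": -0.044}, {"claw": 8.5, "x": 3, "y": -4, "z": -0.5, "wx": 0.02, "wy": -0.04, "wz": -0.088}, {"claw": 8.5, "x": 4.5, "y": -6, "z": -1.4, "wx": 0.03, "wy": -0.06, "wz": -0.13}, {"claw": 8.5, "x": 6, "y": -8, "z": -2.4, "wx": 0.035, "wy": -0.08, "wz": -0.175}, {"claw": 8.5, "x": 7.45, "y": -9.8, "z": -4, "wx": 0.042, "wy": -0.096, "wz": -0.217}, {"claw": 8.5, "x": 7.45, "y": -9.8, "z": -4, "wx": 0.042, "wy": -0.096, "wz": -0.217}, {"claw": 8.5, "x": 7.45, "y": -9.8, "z": -4, "wx": 0.042, "wy": -0.096, "wz": -0.217}, {"claw": 8.5, "x": 7.45, "y": -9.8, "z": -4, "wx": 0.042, "wy": -0.096, "wz": -0.217}])

```text
t: 2.25
tcp_pos: [0.6441, 0.0524, 0.2114]
tool_rot: [-65.1, -0.0, -97.6]
wrist_force: [0.3, 0.3, 0.5]
grip_width: 0.0849
```

Run:
```python
from h import *
delta(GRIP-0.018*ZP,Rt(XP,-ZP))
s=snap('wrist','w1.png');P=pts(s);c=s['color'].astype(int);mx=c.max(2)
g=(P-GRIP)
a,b,d=g@XP,g@YP,g@ZP
pl=(abs(a)<.08)&(abs(b)<.07)&(d<-.018)&(d>-.034)&(c.min(2)>100)
print('plate d',pl.sum(),np.median(d[pl]),'expected -.024')
h=(mx<70)&(abs(d-.012)<.006)&(abs(a)<.03)&(abs(b)<.06)
print(h.sum(),[np.percentile(q[h],[2,50,98]).round(4) for q in (a,b,d)])
```

```text
t 2.25 tcp [0.6441 0.0524 0.2114] rot [-65.1  -0.  -97.6] q [-35.9  15.6  26.8 113.1   2.   29.3 -20.7] F [0.3 0.3 0.5] g 0.0849
shift cm [ 3.84 -0.72 -8.16] rotvec [ 0.    -0.002 -0.005] deg 0.3
plate d 25852 -0.021952755589153692 expected -.024
1786 [array([-0.0097, -0.0031,  0.0033]), array([-0.0357,  0.0063,  0.0408]), array([0.0118, 0.0139, 0.0152])]
```

View pics/w1.png

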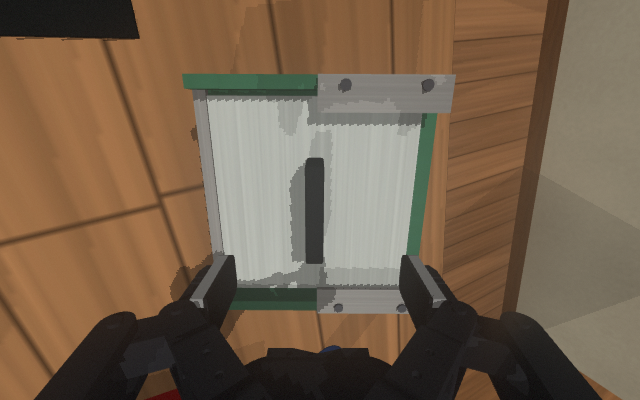

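```bash
cat >> h.py <<'E'
GRIP=GRIP-0.0027*XP+0.002*YP+0.0015*ZP
ORG=GRIP-0.074*ZP+0.002*XP
E
python3 - <<'E'
from h import *
delta(GRIP-0.018*ZP,Rt(XP,-ZP))
E
```

```text
t 2.3 tcp [0.6443 0.0529 0.2118] rot [-65.1  -0.  -97.6] q [-36.   15.6  26.8 113.1   2.   29.3 -20.7] F [0.6 0.8 0.7] g 0.0851
shift cm [ 3.55 -0.53 -8.18] rotvec [ 0.    -0.001 -0.006] deg 0.3
```

Call:
play_rows(motion=[{"claw": 8.5, "x": 0.6, "y": -0.1, "z": -1.3, "wz": 0}, {"claw": 8.5, "x": 1.2, "y": -0.2, "z": -2.6, "wz": -0.005}, {"claw": 8.5, "x": 1.8, "y": -0.3, "z": -4, "wz": -0.005}, {"claw": 8.5, "x": 2.4, "y": -0.35, "z": -5.4, "wz": -0.005}, {"claw": 8.5, "x": 2.9, "y": -0.4, "z": -6.6, "wz": -0.005}, {"claw": 8.5, "x": 3.3, "y": -0.5, "z": -7.5, "wz": -0.005}, {"claw": 8.5, "x": 3.5, "y": -0.5, "z": -8.1, "wz": -0.005}, {"claw": 8.5, "x": 3.5, "y": -0.5, "z": -8.1, "wz": -0.005}])

```text
invalid input at $.motion[0]: expected keys claw, x, y, z, wx, wy, wz
```

Call:
play_rows(motion=[{"claw": 4}, {"claw": 2}, {"claw": 0.5}, {"claw": 0.5}, {"claw": 0.5}, {"claw": 0.5}, {"claw": 0.5}, {"claw": 0.5}], squeeze=60)

```text
invalid input at $.motion[0]: expected keys claw, x, y, z, wx, wy, wz
```

Run:
```python
from h import *
delta(GRIP-0.018*ZP,Rt(XP,-ZP))
snap('wrist','w2.png')
```

```text
t 2.3 tcp [0.6443 0.0529 0.2118] rot [-65.1  -0.  -97.6] q [-36.   15.6  26.8 113.1   2.   29.3 -20.7] F [0.6 0.8 0.7] g 0.0851
shift cm [ 3.55 -0.53 -8.18] rotvec [ 0.    -0.001 -0.006] deg 0.3
```

View pics/w2.png

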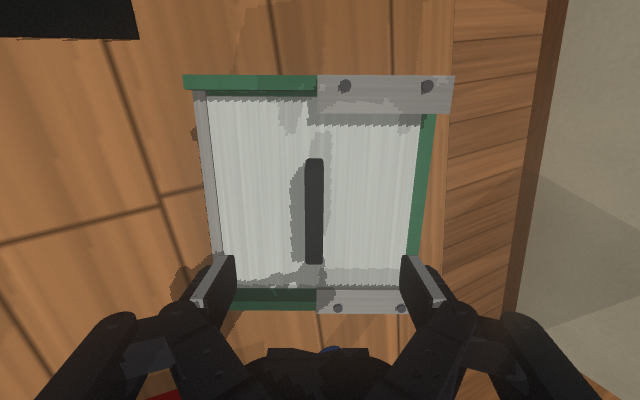

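All keys are required, so both calls were refused and nothing moved. The picture is unchanged, with the handle at px (314,210).

Call:
play_rows(motion=[{"claw": 8.5, "x": 0.6, "y": -0.1, "z": -1.3, "wx": 0, "wy": 0, "wz": 0}, {"claw": 8.5, "x": 1.2, "y": -0.2, "z": -2.6, "wx": 0, "wy": 0, "wz": 0}, {"claw": 8.5, "x": 1.8, "y": -0.3, "z": -4, "wx": 0, "wy": 0, "wz": 0}, {"claw": 8.5, "x": 2.4, "y": -0.35, "z": -5.4, "wx": 0, "wy": 0, "wz": 0}, {"claw": 8.5, "x": 2.9, "y": -0.4, "z": -6.6, "wx": 0, "wy": 0, "wz": -0.005}, {"claw": 8.5, "x": 3.3, "y": -0.5, "z": -7.5, "wx": 0, "wy": 0, "wz": -0.005}, {"claw": 8.5, "x": 3.5, "y": -0.5, "z": -8.1, "wx": 0, "wy": 0, "wz": -0.005}, {"claw": 8.5, "x": 3.5, "y": -0.5, "z": -8.1, "wx": 0, "wy": 0, "wz": -0.005}])

```text
t: 3.02
tcp_pos: [0.6791, 0.0473, 0.1294]
tool_rot: [-65.2, -0.1, -97.9]
wrist_force: [-0.2, -0.1, 1.1]
grip_width: 0.085
```

Call:
play_rows(motion=[{"claw": 4, "x": 0, "y": 0, "z": 0, "wx": 0, "wy": 0, "wz": 0}, {"claw": 2, "x": 0, "y": 0, "z": 0, "wx": 0, "wy": 0, "wz": 0}, {"claw": 0.5, "x": 0, "y": 0, "z": 0, "wx": 0, "wy": 0, "wz": 0}, {"claw": 0.5, "x": 0, "y": 0, "z": 0, "wx": 0, "wy": 0, "wz": 0}, {"claw": 0.5, "x": 0, "y": 0, "z": 0, "wx": 0, "wy": 0, "wz": 0}, {"claw": 0.5, "x": 0, "y": 0, "z": 0, "wx": 0, "wy": 0, "wz": 0}, {"claw": 0.5, "x": 0, "y": 0, "z": 0, "wx": 0, "wy": 0, "wz": 0}, {"claw": 0.5, "x": 0, "y": 0, "z": 0, "wx": 0, "wy": 0, "wz": 0}], squeeze=60)

```text
t: 3.68
tcp_pos: [0.6793, 0.047, 0.1308]
tool_rot: [-65.1, -0.0, -98.0]
wrist_force: [-4.1, 0.1, 5.3]
grip_width: 0.0129
```

Run:
```python
from h import *
delta(GRIP-0.018*ZP,Rt(XP,-ZP))
snap('wrist','w3.png')
```

```text
t 3.68 tcp [0.6793 0.047  0.1308] rot [-65.1  -0.  -98. ] q [-29.6  25.1  22.2 112.5  -3.5  20.3 -16.3] F [-4.1  0.1  5.3] g 0.0129
shift cm [ 0.05  0.07 -0.07] rotvec [ 0.    -0.001  0.001] deg 0.1
```

View pics/w3.png

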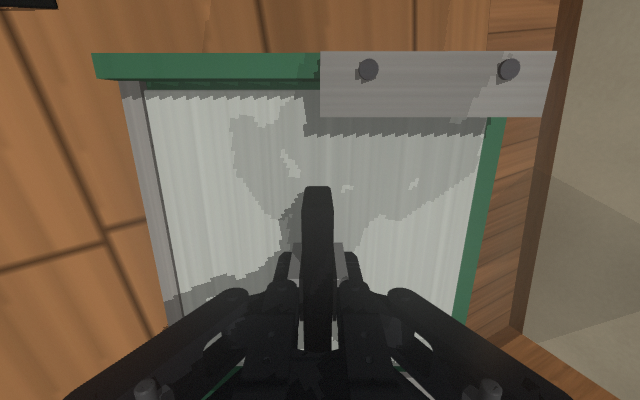

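Call:
play_rows(motion=[{"claw": 0.5, "x": -0.1, "y": 0.02, "z": 0.22, "wx": 0, "wy": 0, "wz": 0}, {"claw": 0.5, "x": -0.2, "y": 0.03, "z": 0.45, "wx": 0, "wy": 0, "wz": 0}, {"claw": 0.5, "x": -0.3, "y": 0.04, "z": 0.68, "wx": 0, "wy": 0, "wz": 0}, {"claw": 0.5, "x": -0.42, "y": 0.06, "z": 0.91, "wx": 0, "wy": 0, "wz": 0}, {"claw": 0.5, "x": -0.42, "y": 0.06, "z": 0.91, "wx": 0, "wy": 0, "wz": 0}, {"claw": 0.5, "x": -0.42, "y": 0.06, "z": 0.91, "wx": 0, "wy": 0, "wz": 0}, {"claw": 0.5, "x": -0.42, "y": 0.06, "z": 0.91, "wx": 0, "wy": 0, "wz": 0}, {"claw": 0.5, "x": -0.42, "y": 0.06, "z": 0.91, "wx": 0, "wy": 0, "wz": 0}])

```text
t: 4.4
tcp_pos: [0.6751, 0.0474, 0.1393]
tool_rot: [-65.1, -0.0, -98.0]
wrist_force: [-0.9, -0.3, -3.1]
grip_width: 0.0134
```

Run:
```python
from h import *
delta(GRIP-0.018*ZP+.010*ZP,Rt(XP,-ZP))
s=snap('wrist','w4.png');P=pts(s);c=s['color'].astype(int)
g=(P-GRIP);a,b,d=g@XP,g@YP,g@ZP
for nm,m in (('left-mid',(b>.05)&(b<.07)&(abs(a)<.02)),('low',(b>.02)&(b<.06)&(a<-.06)&(a>-.08)),('up',(b>.02)&(b<.06)&(a>.05)&(a<.08))):
    m=m&(c.min(2)>80)&(abs(d)<.05); print(nm,m.sum(),np.median(d[m]))
```

```text
t 4.4 tcp [0.6751 0.0474 0.1393] rot [-65.1  -0.  -98. ] q [-30.4  24.1  22.8 112.8  -3.   21.2 -16.7] F [-0.9 -0.3 -3.1] g 0.0134
shift cm [ 0.05  0.08 -0.02] rotvec [ 0.001 -0.002  0.001] deg 0.1
left-mid 3027 -0.014019897234555285
low 2676 -0.014006213918353237
up 4009 -0.01405917059722754
```

View pics/w4.png

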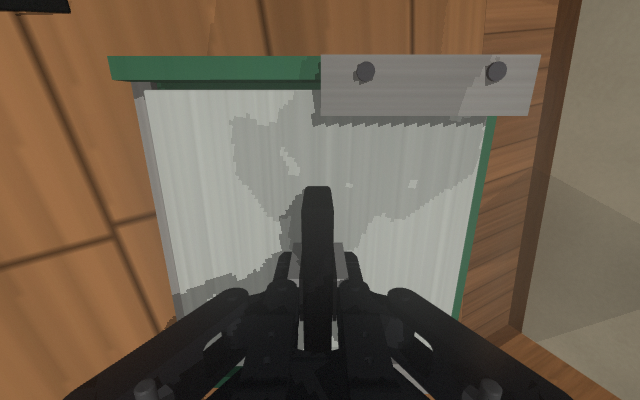

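Call:
play_rows(motion=[{"claw": 0.5, "x": -0.6, "y": 0.08, "z": -0.28, "wx": 0, "wy": 0, "wz": 0}, {"claw": 0.5, "x": -1.2, "y": 0.17, "z": -0.56, "wx": 0, "wy": 0, "wz": 0}, {"claw": 0.5, "x": -1.8, "y": 0.25, "z": -0.85, "wx": 0, "wy": 0, "wz": 0}, {"claw": 0.5, "x": -2.4, "y": 0.33, "z": -1.13, "wx": 0, "wy": 0, "wz": 0}, {"claw": 0.5, "x": -3, "y": 0.42, "z": -1.41, "wx": 0, "wy": 0, "wz": 0}, {"claw": 0.5, "x": -3.6, "y": 0.5, "z": -1.69, "wx": 0, "wy": 0, "wz": 0}, {"claw": 0.5, "x": -4.2, "y": 0.58, "z": -1.98, "wx": 0, "wy": 0, "wz": 0}, {"claw": 0.5, "x": -4.8, "y": 0.67, "z": -2.26, "wx": 0, "wy": 0, "wz": 0}])

```text
t: 5.12
tcp_pos: [0.6265, 0.0543, 0.1165]
tool_rot: [-65.1, -0.0, -98.0]
wrist_force: [-0.1, -0.1, -3.4]
grip_width: 0.0129
```

Call:
play_rows(motion=[{"claw": 0.5, "x": -0.8, "y": 0.11, "z": -0.38, "wx": 0, "wy": 0, "wz": 0}, {"claw": 0.5, "x": -1.6, "y": 0.22, "z": -0.75, "wx": 0, "wy": 0, "wz": 0}, {"claw": 0.5, "x": -2.4, "y": 0.33, "z": -1.13, "wx": 0, "wy": 0, "wz": 0}, {"claw": 0.5, "x": -3.2, "y": 0.45, "z": -1.51, "wx": 0, "wy": 0, "wz": 0}, {"claw": 0.5, "x": -4, "y": 0.56, "z": -1.88, "wx": 0, "wy": 0, "wz": 0}, {"claw": 0.5, "x": -4.8, "y": 0.67, "z": -2.26, "wx": 0, "wy": 0, "wz": 0}, {"claw": 0.5, "x": -5.2, "y": 0.72, "z": -2.45, "wx": 0, "wy": 0, "wz": 0}, {"claw": 0.5, "x": -5.2, "y": 0.72, "z": -2.45, "wx": 0, "wy": 0, "wz": 0}])

```text
t: 5.78
tcp_pos: [0.5737, 0.0615, 0.0915]
tool_rot: [-65.2, -0.1, -97.9]
wrist_force: [-0.7, -0.9, -3.7]
grip_width: 0.0129
```

Run:
```python
from h import *
delta(GRIP-0.018*ZP+.010*ZP-.11*XP,Rt(XP,-ZP))
snap('scene','s5.png')
```

```text
t 5.78 tcp [0.5737 0.0615 0.0915] rot [-65.2  -0.1 -97.9] q [-40.4  21.6  28.1 127.8  -0.6  10.1 -23.3] F [-0.7 -0.9 -3.7] g 0.0129
shift cm [0.32 0.05 0.11] rotvec [ 0.001 -0.003  0.001] deg 0.2
```

View pics/s5.png

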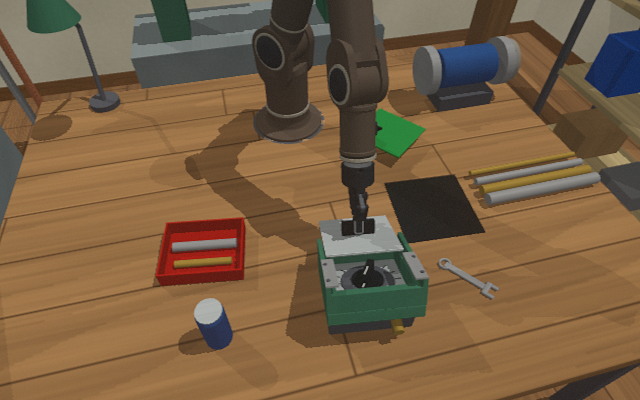

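Call:
play_rows(motion=[{"claw": 0.5, "x": -0.05, "y": 0, "z": 0.8, "wx": 0, "wy": 0, "wz": 0}, {"claw": 0.5, "x": -0.1, "y": 0, "z": 1.8, "wx": 0, "wy": 0, "wz": 0}, {"claw": 0.5, "x": -0.2, "y": 0, "z": 3, "wx": 0, "wy": 0, "wz": 0}, {"claw": 0.5, "x": -0.3, "y": 0, "z": 4.4, "wx": 0, "wy": 0, "wz": 0}, {"claw": 0.5, "x": -0.4, "y": 0, "z": 6, "wx": 0, "wy": 0, "wz": 0}, {"claw": 0.5, "x": -0.5, "y": 0, "z": 7.8, "wx": 0, "wy": 0, "wz": 0}, {"claw": 0.5, "x": -0.5, "y": 0, "z": 9.4, "wx": 0, "wy": 0, "wz": 0}, {"claw": 0.5, "x": -0.5, "y": 0, "z": 10, "wx": 0, "wy": 0, "wz": 0}])

```text
t: 6.5
tcp_pos: [0.5718, 0.0612, 0.1956]
tool_rot: [-64.9, 0.1, -98.0]
wrist_force: [1.6, -0.1, -2.5]
grip_width: 0.0133
```

Run:
```python
from h import *
a=np.radians(-4.1);z=np.array([np.cos(a),np.sin(a),0])
delta([.481,.3176,.12],Rt(z,np.array([0,0,-1.])))
```

```text
t 6.5 tcp [0.5718 0.0612 0.1956] rot [-64.9   0.1 -98. ] q [-50.5  10.2  37.8 123.4   7.1  25.2 -28.3] F [ 1.6 -0.1 -2.5] g 0.0133
shift cm [-9.08 25.64 -7.56] rotvec [0.044 0.436 0.068] deg 25.4
```

Call:
play_rows(motion=[{"claw": 0.5, "x": -0.4, "y": 1.2, "z": 0, "wx": 0, "wy": 0.02, "wz": 0}, {"claw": 0.5, "x": -1.2, "y": 3.4, "z": 0, "wx": 0.01, "wy": 0.06, "wz": 0.01}, {"claw": 0.5, "x": -2.2, "y": 6.2, "z": 0, "wx": 0.01, "wy": 0.12, "wz": 0.02}, {"claw": 0.5, "x": -3.2, "y": 9.2, "z": 0, "wx": 0.02, "wy": 0.18, "wz": 0.03}, {"claw": 0.5, "x": -4.3, "y": 12.2, "z": 0, "wx": 0.02, "wy": 0.24, "wz": 0.04}, {"claw": 0.5, "x": -5.4, "y": 15.2, "z": 0, "wx": 0.03, "wy": 0.3, "wz": 0.05}, {"claw": 0.5, "x": -6.5, "y": 18.2, "z": -0.5, "wx": 0.035, "wy": 0.36, "wz": 0.055}, {"claw": 0.5, "x": -7.4, "y": 20.8, "z": -1.5, "wx": 0.04, "wy": 0.4, "wz": 0.06}])

```text
t: 7.17
tcp_pos: [0.4969, 0.2721, 0.1785]
tool_rot: [-88.1, -0.1, -94.4]
wrist_force: [1.2, 1.1, -2.8]
grip_width: 0.0136
```

Run:
```python
from h import *
a=np.radians(-4.1);z=np.array([np.cos(a),np.sin(a),0])
delta([.481,.3176,.045],Rt(z,np.array([0,0,-1.])))
```

```text
t 7.17 tcp [0.4969 0.2721 0.1785] rot [-88.1  -0.1 -94.4] q [-55.1  21.1  26.7 105.9 -10.1  53.9 -28.6] F [ 1.2  1.1 -2.8] g 0.0136
shift cm [ -1.59   4.55 -13.35] rotvec [0.004 0.032 0.005] deg 1.9
```

Call:
play_rows(motion=[{"claw": 0.5, "x": -0.6, "y": 1.8, "z": -1.2, "wx": 0, "wy": 0.02, "wz": 0}, {"claw": 0.5, "x": -1.1, "y": 3.2, "z": -3, "wx": 0, "wy": 0.03, "wz": 0.005}, {"claw": 0.5, "x": -1.4, "y": 4.2, "z": -5.2, "wx": 0, "wy": 0.032, "wz": 0.005}, {"claw": 0.5, "x": -1.6, "y": 4.5, "z": -7.4, "wx": 0, "wy": 0.032, "wz": 0.005}, {"claw": 0.5, "x": -1.6, "y": 4.55, "z": -9.6, "wx": 0, "wy": 0.032, "wz": 0.005}, {"claw": 0.5, "x": -1.6, "y": 4.55, "z": -11.6, "wx": 0, "wy": 0.032, "wz": 0.005}, {"claw": 0.5, "x": -1.6, "y": 4.55, "z": -12.9, "wx": 0, "wy": 0.032, "wz": 0.005}, {"claw": 0.5, "x": -1.6, "y": 4.55, "z": -13.3, "wx": 0, "wy": 0.032, "wz": 0.005}])

```text
t: 7.83
tcp_pos: [0.4794, 0.3142, 0.0419]
tool_rot: [-90.1, -0.5, -94.1]
wrist_force: [-0.1, 0.0, -2.6]
grip_width: 0.013
```

Run:
```python
from h import *
a=np.radians(-4.1);z=np.array([np.cos(a),np.sin(a),0])
delta([.481,.3176,.0155],Rt(z,np.array([0,0,-1.])))
s=snap('top','t6.png');P=pts(s);c=s['color'].astype(int)
m=(c.min(2)>110)&(np.ptp(c,axis=2)<40)&(abs(P[...,0]-.48)<.12)&(abs(P[...,1]-.32)<.12)&(P[...,2]>.015)&(P[...,2]<.08)
Q=P[m];A=np.c_[Q[:,:2]-[.481,.3176],np.ones(len(Q))];co=np.linalg.lstsq(A,Q[:,2],rcond=None)[0];print('cover plane',co,len(Q),np.std(A@co-Q[:,2]))
b=P[(abs(P[...,0]-.3)<.03)&(abs(P[...,1]+.1)<.03)];print('bench z',np.median(b[:,2]))
cv2.imwrite('pics/t6c.png',cv2.resize(s['color'][110:270,90:290,::-1],None,fx=3.5,fy=3.5))
```

```text
t 7.83 tcp [0.4794 0.3142 0.0419] rot [-90.1  -0.5 -94.1] q [-54.   33.2  21.3 109.1 -17.   41.2 -27.1] F [-0.1  0.  -2.6] g 0.013
shift cm [ 0.16  0.34 -2.64] rotvec [ 0.009 -0.002  0.001] deg 0.5
cover plane [ 0.0002459  -0.00813743  0.03533329] 3216 0.0018789749743612818
bench z -0.0002270031384987714
```

View pics/t6c.png

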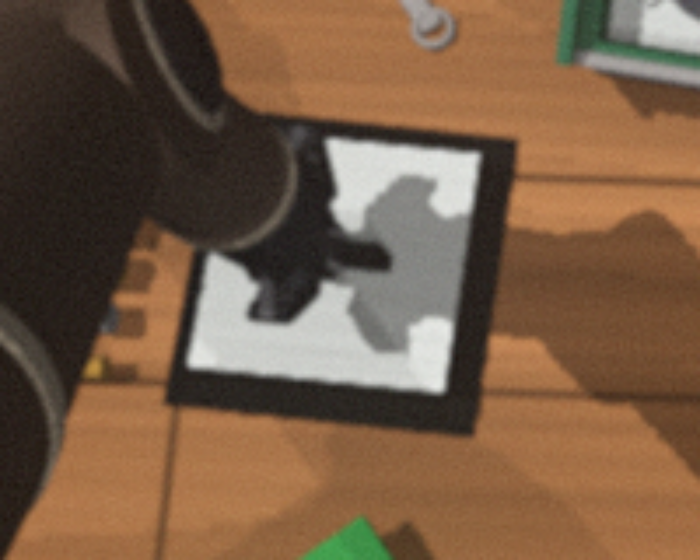

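Run:
```python
from h import *
s=snap('top');P=pts(s);c=s['color'].astype(int)
m=(c.min(2)>75)&(np.ptp(c,axis=2)<40)&(abs(P[...,0]-.48)<.12)&(abs(P[...,1]-.32)<.12)&(P[...,2]>.025)&(P[...,2]<.045)
a=np.radians(-4.1);X=np.array([np.cos(a),np.sin(a)]);Y=np.array([-X[1],X[0]])
q=P[m][:,:2]-arm.sense()['tcp_pos'][:2]
u,v=q@X,q@Y
print(np.percentile(u,[.3,1,99,99.7]),np.percentile(v,[.3,1,99,99.7]))
```

```text
[-0.08314143 -0.08258934  0.08435576  0.08600883] [-0.08847695 -0.08797856  0.08529531  0.08681873]
```

Call:
play_rows(motion=[{"claw": 0.5, "x": 0.05, "y": 0.1, "z": -0.3, "wx": 0, "wy": 0, "wz": 0}, {"claw": 0.5, "x": 0.1, "y": 0.2, "z": -0.7, "wx": 0.004, "wy": 0, "wz": 0}, {"claw": 0.5, "x": 0.15, "y": 0.3, "z": -1.1, "wx": 0.008, "wy": 0, "wz": 0}, {"claw": 0.5, "x": 0.15, "y": 0.35, "z": -1.5, "wx": 0.008, "wy": 0, "wz": 0}, {"claw": 0.5, "x": 0.15, "y": 0.35, "z": -1.9, "wx": 0.008, "wy": 0, "wz": 0}, {"claw": 0.5, "x": 0.15, "y": 0.35, "z": -2.2, "wx": 0.008, "wy": 0, "wz": 0}, {"claw": 0.5, "x": 0.15, "y": 0.35, "z": -2.4, "wx": 0.008, "wy": 0, "wz": 0}, {"claw": 0.5, "x": 0.15, "y": 0.35, "z": -2.45, "wx": 0.008, "wy": 0, "wz": 0}])

```text
t: 8.6
tcp_pos: [0.4814, 0.3182, 0.0193]
tool_rot: [-90.0, 0.0, -94.1]
wrist_force: [0.5, 0.8, -3.7]
grip_width: 0.0129
```

Call:
play_rows(motion=[{"claw": 0.5, "x": 0, "y": 0, "z": 0, "wx": 0, "wy": 0, "wz": 0}, {"claw": 0.5, "x": 0, "y": 0, "z": -0.03, "wx": 0, "wy": 0, "wz": 0}, {"claw": 0.5, "x": 0, "y": 0, "z": -0.06, "wx": 0, "wy": 0, "wz": 0}, {"claw": 0.5, "x": 0, "y": 0, "z": -0.09, "wx": 0, "wy": 0, "wz": 0}, {"claw": 0.5, "x": 0, "y": 0, "z": -0.12, "wx": 0, "wy": 0, "wz": 0}, {"claw": 0.5, "x": 0, "y": 0, "z": -0.12, "wx": 0, "wy": 0, "wz": 0}, {"claw": 0.5, "x": 0, "y": 0, "z": -0.12, "wx": 0, "wy": 0, "wz": 0}, {"claw": 0.5, "x": 0, "y": 0, "z": -0.12, "wx": 0, "wy": 0, "wz": 0}])

```text
t: 9.27
tcp_pos: [0.4817, 0.3184, 0.0186]
tool_rot: [-90.0, 0.1, -94.1]
wrist_force: [0.3, 0.5, -3.4]
grip_width: 0.0126
```

Call:
play_rows(motion=[{"claw": 0.5, "x": 0, "y": 0, "z": -0.05, "wx": 0, "wy": 0, "wz": 0}, {"claw": 0.5, "x": 0, "y": 0, "z": -0.1, "wx": 0, "wy": 0, "wz": 0}, {"claw": 0.5, "x": 0, "y": 0, "z": -0.15, "wx": 0, "wy": 0, "wz": 0}, {"claw": 0.5, "x": 0, "y": 0, "z": -0.2, "wx": 0, "wy": 0, "wz": 0}, {"claw": 0.5, "x": 0, "y": 0, "z": -0.23, "wx": 0, "wy": 0, "wz": 0}, {"claw": 0.5, "x": 0, "y": 0, "z": -0.26, "wx": 0, "wy": 0, "wz": 0}, {"claw": 0.5, "x": 0, "y": 0, "z": -0.26, "wx": 0, "wy": 0, "wz": 0}, {"claw": 0.5, "x": 0, "y": 0, "z": -0.26, "wx": 0, "wy": 0, "wz": 0}])

```text
t: 9.93
tcp_pos: [0.4816, 0.3183, 0.016]
tool_rot: [-90.0, 0.1, -94.1]
wrist_force: [0.8, -0.3, -3.7]
grip_width: 0.0132
```

Call:
play_rows(motion=[{"claw": 0.5, "x": 0, "y": 0, "z": -0.03, "wx": 0, "wy": 0, "wz": 0}, {"claw": 0.5, "x": 0, "y": 0, "z": -0.06, "wx": 0, "wy": 0, "wz": 0}, {"claw": 0.5, "x": 0, "y": 0, "z": -0.09, "wx": 0, "wy": 0, "wz": 0}, {"claw": 0.5, "x": 0, "y": 0, "z": -0.12, "wx": 0, "wy": 0, "wz": 0}, {"claw": 0.5, "x": 0, "y": 0, "z": -0.15, "wx": 0, "wy": 0, "wz": 0}, {"claw": 0.5, "x": 0, "y": 0, "z": -0.15, "wx": 0, "wy": 0, "wz": 0}, {"claw": 0.5, "x": 0, "y": 0, "z": -0.15, "wx": 0, "wy": 0, "wz": 0}, {"claw": 0.5, "x": 0, "y": 0, "z": -0.15, "wx": 0, "wy": 0, "wz": 0}])

```text
t: 10.6
tcp_pos: [0.4817, 0.3184, 0.0155]
tool_rot: [-90.0, 0.1, -94.1]
wrist_force: [-3.1, -1.6, 8.2]
grip_width: 0.0129
```

Call:
play_rows(motion=[{"claw": 1.6, "x": 0, "y": 0, "z": 0.05, "wx": 0, "wy": 0, "wz": 0}, {"claw": 2, "x": 0, "y": 0, "z": 0.05, "wx": 0, "wy": 0, "wz": 0}, {"claw": 3, "x": 0, "y": 0, "z": 0.1, "wx": 0, "wy": 0, "wz": 0}, {"claw": 5, "x": 0, "y": 0, "z": 0.2, "wx": 0, "wy": 0, "wz": 0}, {"claw": 5, "x": 0, "y": 0, "z": 0.3, "wx": 0, "wy": 0, "wz": 0}, {"claw": 5, "x": 0, "y": 0, "z": 0.5, "wx": 0, "wy": 0, "wz": 0}, {"claw": 5, "x": 0, "y": 0, "z": 1.5, "wx": 0, "wy": 0, "wz": 0}, {"claw": 5, "x": 0, "y": 0, "z": 3, "wx": 0, "wy": 0, "wz": 0}])

```text
t: 11.27
tcp_pos: [0.4809, 0.3178, 0.0442]
tool_rot: [-90.1, -0.0, -94.1]
wrist_force: [0.6, -0.4, 0.4]
grip_width: 0.0498
```

Call:
play_rows(motion=[{"claw": 5, "x": 0, "y": 0, "z": 2, "wx": 0, "wy": 0, "wz": 0}, {"claw": 5, "x": 0, "y": 0, "z": 4, "wx": 0, "wy": 0, "wz": 0}, {"claw": 5, "x": 0, "y": 0, "z": 6.5, "wx": 0, "wy": 0, "wz": 0}, {"claw": 5, "x": 0, "y": -1, "z": 9.5, "wx": 0, "wy": 0, "wz": 0}, {"claw": 5, "x": 0.5, "y": -3, "z": 12.5, "wx": 0, "wy": 0, "wz": 0}, {"claw": 5, "x": 1, "y": -5.5, "z": 15.5, "wx": 0, "wy": 0, "wz": 0}, {"claw": 5, "x": 1.5, "y": -8.5, "z": 18, "wx": 0, "wy": 0, "wz": 0}, {"claw": 5, "x": 2, "y": -11, "z": 20, "wx": 0, "wy": 0, "wz": 0}])

```text
t: 11.93
tcp_pos: [0.5022, 0.2064, 0.2477]
tool_rot: [-89.9, 0.2, -94.2]
wrist_force: [0.8, -0.4, -0.1]
grip_width: 0.05
```

Run:
```python
from h import *
s=snap('top','t7.png');snap('scene','s7.png')
P=pts(s);c=s['color'].astype(int)
m=(c.min(2)>75)&(np.ptp(c,axis=2)<40)&(abs(P[...,0]-.48)<.13)&(abs(P[...,1]-.32)<.13)&(P[...,2]>.003)&(P[...,2]<.03)
Q=P[m];A=np.c_[Q[:,:2]-[.481,.3176],np.ones(len(Q))];print(np.linalg.lstsq(A,Q[:,2],rcond=None)[0],cv2.minAreaRect(Q[:,:2].astype(np.float32)))
print(arm.sense()['t'],arm.sense()['tcp_pos'])
cv2.imwrite('pics/t7c.png',cv2.resize(s['color'][30:250,100:370,::-1],None,fx=2.5,fy=2.5))
```

```text
[0.00085261 0.00710035 0.00920793] ((0.4825332462787628, 0.2863273322582245), (0.11833769828081131, 0.17532964050769806), 87.54556274414062)
12.0333 [0.5046593  0.20346233 0.24936048]
```

View pics/t7c.png

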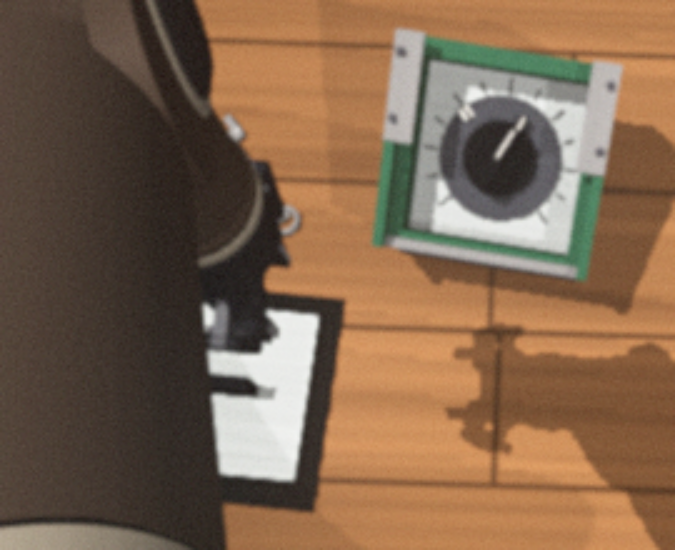

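View pics/s7.png

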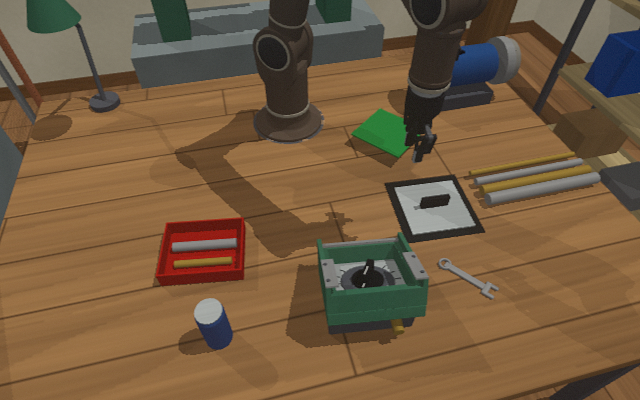

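```bash
cat >> h.py <<'E'
def panel(s,z):  # per-pixel panel x,y for plane panel z
    f,cx,cy=K(s);v,u=np.mgrid[0:400,0:640];T=np.array(s['pose'])
    D=np.stack([(u-cx)/f,(v-cy)/f,np.ones_like(u,float)],-1)@T[:3,:3].T;o=T[:3,3]-ORG
    t=(z-o@ZP)/(D@ZP);X=o+D*t[...,None];return X@XP,X@YP
E
python3 - <<'E'
from h import *
for n in ('top','scene'):
    s=snap(n);P=pts(s)-ORG;c=s['color'].astype(int);a,b,d=P@XP,P@YP,P@ZP
    fl=(abs(a)<.075)&(abs(b)<.075)&(np.hypot(a,b)>.065)&(abs(d)<.02);print('floor d',np.median(d[fl]),fl.sum())
    r=np.hypot(a,b)
    ring=(np.hypot(a,b)<.07)&(abs(d)<.025)&(c.max(2)<130)
    q=np.c_[a[ring],b[ring]].astype(np.float32);print('ring+dial centre',cv2.minEnclosingCircle(q))
    w=(c.min(2)>140)&(r<.063)&(d<.06)
    k,l,st,ce=cv2.connectedComponentsWithStats(w.astype(np.uint8))
    for i in range(1,k):
        mm=l==i
        if st[i,4]>5: print(st[i],a[mm].mean(),b[mm].mean(),d[mm].mean(),'ang',np.degrees(np.arctan2(b[mm].mean(),a[mm].mean())))
th=-0.55;j=th+np.pi/2
delta(ORG+(.015+.12)*ZP,Rt(np.cos(j)*XP+np.sin(j)*YP,-ZP))
delta(ORG+(.015+.12)*ZP,Rt(XP,-ZP))
E
```

```text
floor d 0.0006378422405282137 1585
ring+dial centre ((0.004540605004876852, 0.004392431117594242), 0.0653013288974762)
[275  67  51  53 250] -0.0004902089255349011 -0.0018664037419781029 0.0018291743264583825 ang -104.71628600934625
[307  77   3   5  10] 0.03675922486530288 -0.016783711411763203 0.017545768786986698 ang -24.540728799692445
[298  82   8  11  27] 0.015610192302478586 -0.007249073085968244 0.04011465925806211 ang -24.90924901347106
floor d 0.0010952438658461785 429
ring+dial centre ((-0.0014125775778666139, 0.0007436127634719014), 0.06960275024175644)
[364 267   4   7  11] 0.014379010283427085 -0.0066068215731679035 0.040726626947238526 ang -24.67768333018294
t 12.13 tcp [0.502  0.2079 0.2458] rot [-89.9   0.2 -94.3] q [-50.9  15.5  28.9 103.5  -8.4  63.  -23.3] F [-0.9  0.5 -0.7] g 0.0496
shift cm [ 14.65 -15.59  -4.34] rotvec [-0.266 -0.369  0.94 ] deg 59.8
t 12.13 tcp [0.502  0.2079 0.2458] rot [-89.9   0.2 -94.3] q [-50.9  15.5  28.9 103.5  -8.4  63.  -23.3] F [-0.9  0.5 -0.7] g 0.0496
shift cm [ 14.65 -15.59  -4.34] rotvec [-0.049 -0.432 -0.064] deg 25.2
```

Call:
play_rows(motion=[{"claw": 5, "x": 0.8, "y": -0.9, "z": 0, "wx": -0.015, "wy": -0.02, "wz": 0.06}, {"claw": 5, "x": 2.2, "y": -2.5, "z": 0, "wx": -0.04, "wy": -0.06, "wz": 0.15}, {"claw": 5, "x": 4, "y": -4.4, "z": 0, "wx": -0.07, "wy": -0.1, "wz": 0.25}, {"claw": 5, "x": 6, "y": -6.4, "z": 0, "wx": -0.1, "wy": -0.14, "wz": 0.36}, {"claw": 5, "x": 8, "y": -8.5, "z": 0, "wx": -0.13, "wy": -0.19, "wz": 0.47}, {"claw": 5, "x": 10, "y": -10.6, "z": 0, "wx": -0.165, "wy": -0.23, "wz": 0.58}, {"claw": 5, "x": 12, "y": -12.7, "z": -0.6, "wx": -0.2, "wy": -0.275, "wz": 0.69}, {"claw": 5, "x": 13.5, "y": -14.4, "z": -1.8, "wx": -0.23, "wy": -0.32, "wz": 0.8}])

```text
t: 12.8
tcp_pos: [0.6383, 0.0652, 0.2269]
tool_rot: [-76.8, -17.9, -49.4]
wrist_force: [0.6, 0.4, -0.6]
grip_width: 0.0504
```

Run:
```python
from h import *
j=-.433+np.pi/2
delta(ORG+(.015+.10)*ZP,Rt(np.cos(j)*XP+np.sin(j)*YP,-ZP))
```

```text
t 12.8 tcp [0.6383 0.0652 0.2269] rot [-76.8 -17.9 -49.4] q [-36.9  15.4  25.7 109.8   4.5  36.2  26.4] F [ 0.6  0.4 -0.6] g 0.0504
shift cm [ 1.86 -1.44 -4.25] rotvec [-0.08  -0.036  0.238] deg 14.6
```

Call:
play_rows(motion=[{"claw": 5, "x": 0.5, "y": -0.4, "z": -1, "wx": -0.02, "wy": -0.01, "wz": 0.06}, {"claw": 5, "x": 1, "y": -0.8, "z": -2, "wx": -0.04, "wy": -0.02, "wz": 0.12}, {"claw": 5, "x": 1.5, "y": -1.2, "z": -3, "wx": -0.06, "wy": -0.03, "wz": 0.18}, {"claw": 5, "x": 1.86, "y": -1.44, "z": -4, "wx": -0.08, "wy": -0.036, "wz": 0.238}, {"claw": 5, "x": 1.86, "y": -1.44, "z": -4.25, "wx": -0.08, "wy": -0.036, "wz": 0.238}, {"claw": 5, "x": 1.86, "y": -1.44, "z": -4.25, "wx": -0.08, "wy": -0.036, "wz": 0.238}, {"claw": 5, "x": 1.86, "y": -1.44, "z": -4.25, "wx": -0.08, "wy": -0.036, "wz": 0.238}, {"claw": 5, "x": 1.86, "y": -1.44, "z": -4.25, "wx": -0.08, "wy": -0.036, "wz": 0.238}])

```text
t: 13.47
tcp_pos: [0.6554, 0.0509, 0.1844]
tool_rot: [-78.9, -22.3, -35.4]
wrist_force: [-1.4, 0.1, 0.5]
grip_width: 0.0502
```

Run:
```python
from h import *
j=-.433+np.pi/2
delta(ORG+(.015+.10)*ZP,Rt(np.cos(j)*XP+np.sin(j)*YP,-ZP))
s=snap('wrist','w8.png')
P=pts(s)-ORG;c=s['color'].astype(int);a,b,d=P@XP,P@YP,P@ZP;r=np.hypot(a,b)
fl=(abs(a)<.075)&(abs(b)<.075)&(r>.065)&(abs(d)<.01)&(c.min(2)>100);print('floor d',np.median(d[fl]),fl.sum())
```

```text
t 13.47 tcp [0.6554 0.0509 0.1844] rot [-78.9 -22.3 -35.4] q [-30.4  18.4  21.  112.8   3.9  26.5  41.8] F [-1.4  0.1  0.5] g 0.0502
shift cm [ 0.15 -0.01 -0.01] rotvec [-0.002 -0.003  0.009] deg 0.5
floor d 0.0016218639658933656 9719
```

View pics/w8.png

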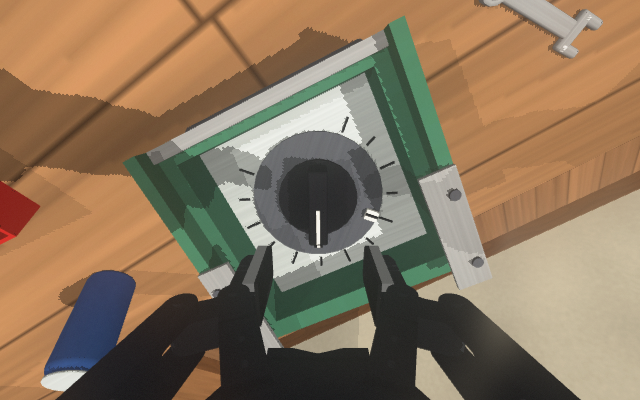

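```bash
cat > meas.py <<'E'
from h import *
def measure(s,show=None):
    c=s['color'].astype(int)
    # dial axis: circle of the ring outer edge on plane z=.004
    a,b=panel(s,.004);r=np.hypot(a,b);P=pts(s)-ORG;d=P@ZP
    grey=(abs(d-.005)<.006)&(r<.075)&(c.max(2)<125)&(c.max(2)-c.min(2)<22)
    grey=cv2.morphologyEx(grey.astype(np.uint8),cv2.MORPH_OPEN,np.ones((3,3)))
    cn=max(cv2.findContours(grey,0,1)[0],key=cv2.contourArea)[:,0]
    q=np.c_[a[cn[:,1],cn[:,0]],b[cn[:,1],cn[:,0]]]
    c0=np.array([0,0.]);
    for _ in range(30):
        rr=np.hypot(*(q-c0).T);k=abs(rr-.060)<.004
        if k.sum()<20:break
        A=np.c_[2*q[k],np.ones(k.sum())];x=np.linalg.lstsq(A,(q[k]**2).sum(1),rcond=None)[0];c0=x[:2]
    print('ring centre',c0.round(4),'R',np.sqrt(x[2]+c0@c0).round(4),k.sum())
    w=((c.min(2)>165)&(c.max(2)-c.min(2)<40)&(r<.075)).astype(np.uint8)
    k,l,st,ce=cv2.connectedComponentsWithStats(w)
    for i in range(1,k):
        if st[i,4]<12: continue
        mm=l==i; zz=np.median(d[mm])
        for z in (.008,.0405):
            A,B=panel(s,z);A=A-c0[0];B=B-c0[1];ra=np.hypot(A[mm],B[mm])
            if ra.max()>.064: continue
            y,x=np.nonzero(mm)
            vx=cv2.fitLine(np.c_[A[mm],B[mm]].astype(np.float32),cv2.DIST_L2,0,.01,.01).ravel()
            print('white px',ce[i].round(1),st[i,4],'depth z',zz.round(4),'plane',z,'r',ra.min().round(4),ra.max().round(4),'ang',np.degrees(np.arctan2(B[mm].mean(),A[mm].mean())).round(2),'line',np.degrees(np.arctan2(vx[1],vx[0])).round(2))
    return c0
if __name__=='__main__':
    import sys
    s=snap('wrist',sys.argv[1]); measure(s)
    cv2.imwrite('pics/z'+sys.argv[1],cv2.resize(s['color'][110:270,230:410,::-1],None,fx=4,fy=3.7))
E
python3 meas.py w9.png
```

```text
ring centre [-0.0008 -0.0006] R 0.0591 356
white px [372.5 212.2] 49 depth z 0.0087 plane 0.008 r 0.0476 0.0592 ang 48.69 line 43.63
white px [372.5 212.2] 49 depth z 0.0087 plane 0.0405 r 0.0401 0.0495 ang 61.85 line 43.63
white px [317.6 226.1] 122 depth z 0.0413 plane 0.008 r 0.0136 0.0467 ang -25.19 line -24.29
white px [317.6 226.1] 122 depth z 0.0413 plane 0.0405 r 0.0013 0.0301 ang -24.9 line -24.29
white px [369.4 230.9] 282 depth z 0.002 plane 0.0405 r 0.0385 0.0568 ang 40.97 line -63.31
white px [272.2 242.6] 615 depth z 0.0016 plane 0.0405 r 0.041 0.059 ang -77.16 line 22.18
white px [309.8 257.4] 306 depth z 0.0016 plane 0.0405 r 0.04 0.0533 ang -33.89 line 76.58
```

View pics/zw9.png

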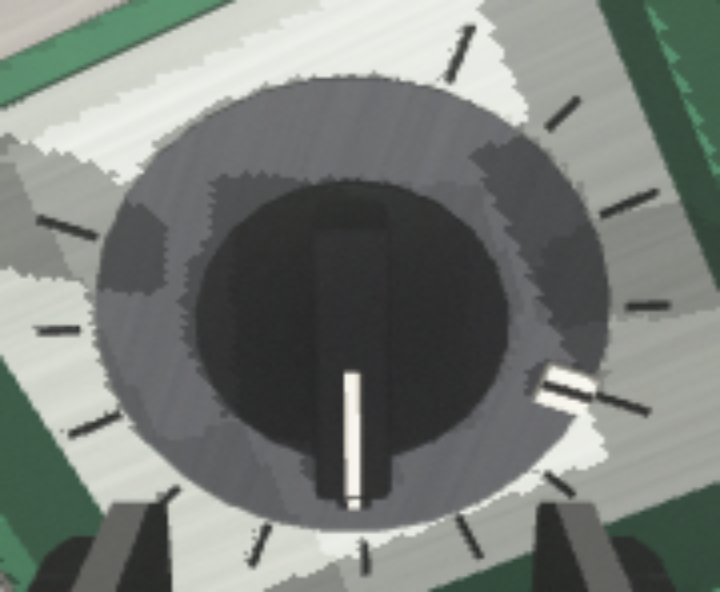

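Run:
```python
from h import *
s=snap('wrist');c=s['color'].astype(int)
A,B=panel(s,.008);A=A+.0008;B=B+.0006
sub=s['color'][202:232,352:392,::-1];cv2.imwrite('pics/tab.png',cv2.resize(sub,None,fx=18,fy=18,interpolation=0))
m=(c.min(2)>105)&(c.max(2)-c.min(2)<45)
P=pts(s)-ORG;d=P@ZP;r=np.hypot(A,B);an=np.degrees(np.arctan2(B,A))
m=(d>.0065+.0)&(d<.013)&(r>.044)&(r<.062)&(an>35)&(an<65)
print(m.sum(),an[m].mean(),an[m].min(),an[m].max(),r[m].min(),r[m].max(), np.argwhere(m).mean(0))
```

```text
143 45.50215934007809 39.3411204615818 51.63931987305697 0.04680211082541946 0.059415817521635564 [214.84615385 371.20979021]
```

View pics/tab.png

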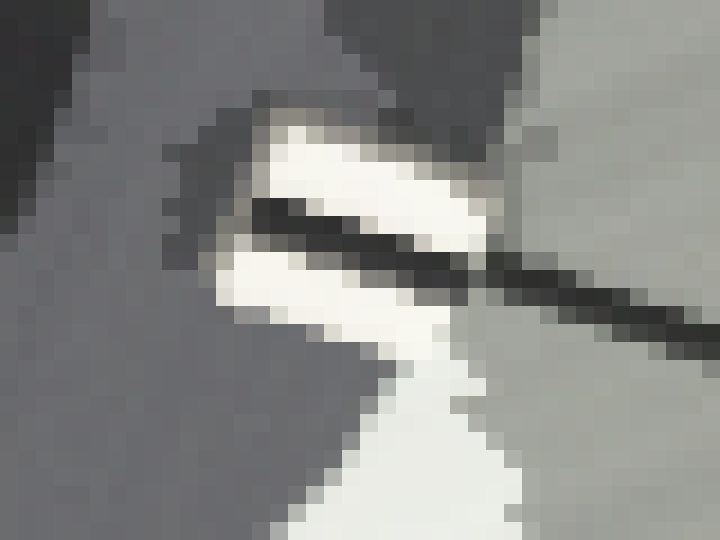

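Run:
```python
from h import *
s=snap('wrist')
A,B=panel(s,.008);A=A+.0008;B=B+.0006
from scipy.ndimage import map_coordinates as mc
for u,v in ((366.1,213.1),(369,214.3),(372,215.2),(374,216),(377,216.9)):
    a,b=[mc(q,[[v],[u]],order=1)[0] for q in (A,B)];print(np.hypot(a,b).round(4),np.degrees(np.arctan2(b,a)).round(2))
```

```text
0.0477 45.47
0.0508 45.23
0.0538 45.34
0.0558 45.22
0.0588 45.32
```

```bash
cat >> h.py <<'E'
ORG=ORG-.0008*XP-.0006*YP+.0013*ZP
def dpose(deg,z,half=0):
    j=np.radians(deg)+np.pi/2
    return ORG+z*ZP,Rt(np.cos(j)*XP+np.sin(j)*YP,-ZP)
E
python3 - <<'E'
from h import *
delta(*dpose(-24.6,.015))
E
```

```text
t 13.67 tcp [0.6554 0.0505 0.1846] rot [-78.9 -22.4 -35.4] q [-30.4  18.4  21.  112.9   3.9  26.5  41.9] F [ 0.7 -0.  -0.2] g 0.0499
shift cm [ 4.2  -0.59 -9.  ] rotvec [-0.004 -0.003  0.011] deg 0.7
```

Call:
play_rows(motion=[{"claw": 5, "x": 0.5, "y": -0.07, "z": -1, "wx": 0, "wy": 0, "wz": 0.01}, {"claw": 5, "x": 1.1, "y": -0.15, "z": -2.3, "wx": -0.004, "wy": -0.003, "wz": 0.01}, {"claw": 5, "x": 1.7, "y": -0.24, "z": -3.6, "wx": -0.004, "wy": -0.003, "wz": 0.01}, {"claw": 5, "x": 2.3, "y": -0.33, "z": -5, "wx": -0.004, "wy": -0.003, "wz": 0.01}, {"claw": 5, "x": 3, "y": -0.42, "z": -6.4, "wx": -0.004, "wy": -0.003, "wz": 0.01}, {"claw": 5, "x": 3.6, "y": -0.5, "z": -7.7, "wx": -0.004, "wy": -0.003, "wz": 0.01}, {"claw": 5, "x": 4, "y": -0.56, "z": -8.6, "wx": -0.004, "wy": -0.003, "wz": 0.01}, {"claw": 5, "x": 4.2, "y": -0.6, "z": -9, "wx": -0.004, "wy": -0.003, "wz": 0.01}])

```text
t: 14.33
tcp_pos: [0.697, 0.0436, 0.0918]
tool_rot: [-79.2, -22.5, -34.8]
wrist_force: [-0.3, 0.1, 0.3]
grip_width: 0.0496
```

Call:
play_rows(motion=[{"claw": 5, "x": 0, "y": 0, "z": 0, "wx": 0, "wy": 0, "wz": 0}, {"claw": 5, "x": 0, "y": 0, "z": 0, "wx": 0, "wy": 0, "wz": 0}, {"claw": 3, "x": 0, "y": 0, "z": 0, "wx": 0, "wy": 0, "wz": 0}, {"claw": 2, "x": 0, "y": 0, "z": 0, "wx": 0, "wy": 0, "wz": 0}, {"claw": 1, "x": 0, "y": 0, "z": 0, "wx": 0, "wy": 0, "wz": 0}, {"claw": 1, "x": 0, "y": 0, "z": 0, "wx": 0, "wy": 0, "wz": 0}, {"claw": 1, "x": 0, "y": 0, "z": 0, "wx": 0, "wy": 0, "wz": 0}, {"claw": 1, "x": 0, "y": 0, "z": 0, "wx": 0, "wy": 0, "wz": 0}], squeeze=30)

```text
t: 15.0
tcp_pos: [0.6976, 0.0444, 0.095]
tool_rot: [-79.0, -22.6, -34.8]
wrist_force: [-3.5, 0.8, 6.6]
grip_width: 0.0156
```

Run:
```python
from h import *
delta(*dpose(-24.6,.015)); delta(*dpose(45.3,.015))
snap('wrist','w10.png')
```

```text
t 15.0 tcp [0.6976 0.0444 0.095 ] rot [-79.  -22.6 -34.8] q [-24.4  29.2  16.7 111.2   0.3  16.8  45.6] F [-3.5  0.8  6.6] g 0.0156
shift cm [-0.02  0.02 -0.04] rotvec [0.    0.001 0.001] deg 0.1
t 15.0 tcp [0.6976 0.0444 0.095 ] rot [-79.  -22.6 -34.8] q [-24.4  29.2  16.7 111.2   0.3  16.8  45.6] F [-3.5  0.8  6.6] g 0.0156
shift cm [-0.02  0.02 -0.04] rotvec [-0.511  0.072  1.107] deg 70.0
```

View pics/w10.png

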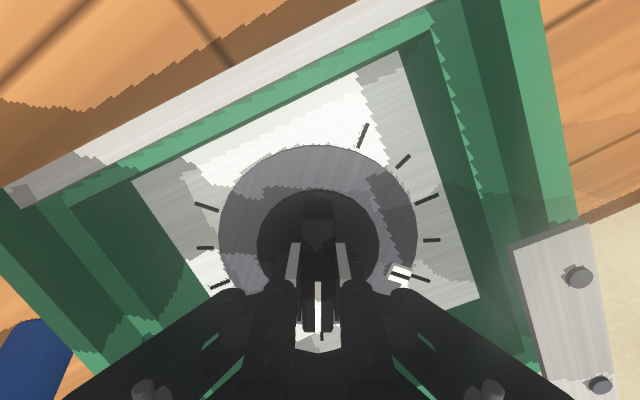

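Call:
play_rows(motion=[{"claw": 1, "x": 0, "y": 0, "z": 0, "wx": -0.02, "wy": 0.003, "wz": 0.043}, {"claw": 1, "x": 0, "y": 0, "z": 0, "wx": -0.05, "wy": 0.007, "wz": 0.108}, {"claw": 1, "x": 0, "y": 0, "z": 0, "wx": -0.08, "wy": 0.011, "wz": 0.173}, {"claw": 1, "x": 0, "y": 0, "z": 0, "wx": -0.11, "wy": 0.015, "wz": 0.238}, {"claw": 1, "x": 0, "y": 0, "z": 0, "wx": -0.14, "wy": 0.02, "wz": 0.303}, {"claw": 1, "x": 0, "y": 0, "z": 0, "wx": -0.17, "wy": 0.024, "wz": 0.368}, {"claw": 1, "x": 0, "y": 0, "z": 0, "wx": -0.2, "wy": 0.028, "wz": 0.433}, {"claw": 1, "x": 0, "y": 0, "z": 0, "wx": -0.23, "wy": 0.032, "wz": 0.498}])

```text
t: 15.72
tcp_pos: [0.6977, 0.0446, 0.0951]
tool_rot: [-93.3, -24.9, -0.2]
wrist_force: [-3.6, 1.7, 5.0]
grip_width: 0.0155
```

Call:
play_rows(motion=[{"claw": 1, "x": 0, "y": 0, "z": 0, "wx": -0.03, "wy": 0.004, "wz": 0.065}, {"claw": 1, "x": 0, "y": 0, "z": 0, "wx": -0.06, "wy": 0.008, "wz": 0.13}, {"claw": 1, "x": 0, "y": 0, "z": 0, "wx": -0.09, "wy": 0.013, "wz": 0.195}, {"claw": 1, "x": 0, "y": 0, "z": 0, "wx": -0.12, "wy": 0.017, "wz": 0.26}, {"claw": 1, "x": 0, "y": 0, "z": 0, "wx": -0.15, "wy": 0.021, "wz": 0.325}, {"claw": 1, "x": 0, "y": 0, "z": 0, "wx": -0.18, "wy": 0.025, "wz": 0.39}, {"claw": 1, "x": 0, "y": 0, "z": 0, "wx": -0.21, "wy": 0.03, "wz": 0.455}, {"claw": 1, "x": 0, "y": 0, "z": 0, "wx": -0.23, "wy": 0.032, "wz": 0.498}])

```text
t: 16.38
tcp_pos: [0.6976, 0.0449, 0.095]
tool_rot: [-106.3, -19.4, 33.4]
wrist_force: [-2.9, 2.7, 5.9]
grip_width: 0.0151
```

Run:
```python
from h import *
delta(*dpose(45.3,.015))
```

```text
t 16.38 tcp [0.6976 0.0449 0.095 ] rot [-106.3  -19.4   33.4] q [-13.3  28.4   1.9 110.6  23.4  18.6  88.1] F [-2.9  2.7  5.9] g 0.0151
shift cm [-0.02 -0.03 -0.04] rotvec [-0.05   0.01   0.107] deg 6.8
```

Call:
play_rows(motion=[{"claw": 1, "x": 0, "y": 0, "z": 0, "wx": -0.02, "wy": 0.003, "wz": 0.04}, {"claw": 1, "x": 0, "y": 0, "z": 0, "wx": -0.04, "wy": 0.006, "wz": 0.08}, {"claw": 1, "x": 0, "y": 0, "z": 0, "wx": -0.05, "wy": 0.01, "wz": 0.107}, {"claw": 1, "x": 0, "y": 0, "z": 0, "wx": -0.05, "wy": 0.01, "wz": 0.107}, {"claw": 1, "x": 0, "y": 0, "z": 0, "wx": -0.05, "wy": 0.01, "wz": 0.107}, {"claw": 1, "x": 0, "y": 0, "z": 0, "wx": -0.05, "wy": 0.01, "wz": 0.107}, {"claw": 1, "x": 0, "y": 0, "z": 0, "wx": -0.05, "wy": 0.01, "wz": 0.107}, {"claw": 1, "x": 0, "y": 0, "z": 0, "wx": -0.05, "wy": 0.01, "wz": 0.107}])

```text
t: 17.05
tcp_pos: [0.6976, 0.045, 0.0949]
tool_rot: [-108.3, -17.3, 40.0]
wrist_force: [-3.6, 2.1, 6.6]
grip_width: 0.0155
```

Run:
```python
from h import *
delta(*dpose(45.3,.015))
```

```text
t 17.05 tcp [0.6976 0.045  0.0949] rot [-108.3  -17.3   40. ] q [-11.9  28.5   0.2 110.3  25.4  19.3  93. ] F [-3.6  2.1  6.6] g 0.0155
shift cm [-0.02 -0.04 -0.04] rotvec [-0.001 -0.     0.003] deg 0.2
```

Now I'll release, retreat 10 cm along the panel's normal, and look.

Call:
play_rows(motion=[{"claw": 2, "x": 0, "y": 0, "z": 0, "wx": 0, "wy": 0, "wz": 0}, {"claw": 3, "x": 0, "y": 0, "z": 0, "wx": 0, "wy": 0, "wz": 0}, {"claw": 5, "x": 0, "y": 0, "z": 0, "wx": 0, "wy": 0, "wz": 0}, {"claw": 5, "x": 0, "y": 0, "z": 0, "wx": 0, "wy": 0, "wz": 0}, {"claw": 5, "x": -0.4, "y": 0.06, "z": 0.9, "wx": 0, "wy": 0, "wz": 0}, {"claw": 5, "x": -0.84, "y": 0.12, "z": 1.8, "wx": 0, "wy": 0, "wz": 0}, {"claw": 5, "x": -1.46, "y": 0.2, "z": 3.2, "wx": 0, "wy": 0, "wz": 0}, {"claw": 5, "x": -2.1, "y": 0.29, "z": 4.5, "wx": 0, "wy": 0, "wz": 0}])

```text
t: 17.72
tcp_pos: [0.6758, 0.0468, 0.1403]
tool_rot: [-108.3, -17.2, 39.9]
wrist_force: [-0.2, 0.5, 0.8]
grip_width: 0.0498
```

Call:
play_rows(motion=[{"claw": 5, "x": -0.6, "y": 0.09, "z": 1.4, "wx": 0, "wy": 0, "wz": 0}, {"claw": 5, "x": -1.3, "y": 0.18, "z": 2.8, "wx": 0, "wy": 0, "wz": 0}, {"claw": 5, "x": -1.9, "y": 0.26, "z": 4, "wx": 0, "wy": 0, "wz": 0}, {"claw": 5, "x": -2.3, "y": 0.3, "z": 5, "wx": 0, "wy": 0, "wz": 0}, {"claw": 5, "x": -2.3, "y": 0.3, "z": 5, "wx": 0, "wy": 0, "wz": 0}, {"claw": 5, "x": -2.3, "y": 0.3, "z": 5, "wx": 0, "wy": 0, "wz": 0}, {"claw": 5, "x": -2.3, "y": 0.3, "z": 5, "wx": 0, "wy": 0, "wz": 0}, {"claw": 5, "x": -2.3, "y": 0.3, "z": 5, "wx": 0, "wy": 0, "wz": 0}])

```text
t: 18.38
tcp_pos: [0.653, 0.0496, 0.188]
tool_rot: [-108.2, -17.2, 39.9]
wrist_force: [0.0, 0.7, -0.4]
grip_width: 0.0499
```

```bash
python3 meas.py w11.png;python3 - <<'E'
from h import *
delta(*dpose(45.3,.015))
E
```

```text
ring centre [-0.0002 -0.0006] R 0.0589 357
white px [318. 226.] 99 depth z 0.0401 plane 0.008 r 0.0125 0.0459 ang 45.29 line 45.16
white px [318. 226.] 99 depth z 0.0401 plane 0.0405 r 0.0004 0.0295 ang 45.19 line 45.16
white px [303.1 251.4] 266 depth z 0.0008 plane 0.0405 r 0.0314 0.0506 ang 26.75 line -53.7
t 18.43 tcp [0.653  0.0497 0.1879] rot [-108.2  -17.1   39.9] q [-10.1  17.6  -4.  111.7  21.3  29.2  96.8] F [0.6 0.1 1.1] g 0.05
shift cm [ 4.44 -0.51 -9.34] rotvec [ 0.    -0.003  0.004] deg 0.3
```

View pics/zw11.png

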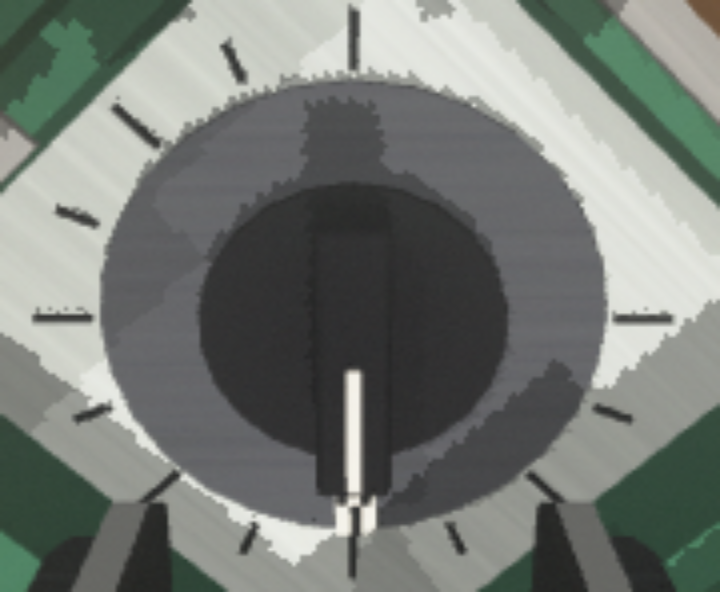

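View pics/w11.png

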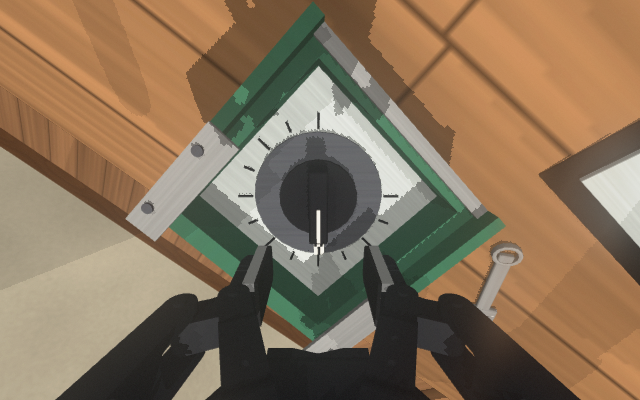

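Run:
```python
from h import *
s=snap('wrist');c=s['color'].astype(int)
A,B=panel(s,.008);A=A+.0002;B=B+.0006
r=np.hypot(A,B);an=np.degrees(np.arctan2(B,A));m=(r>.049)&(r<.058)&(abs(an-45)<9)
for lo in(150,170):
    k=m&(c.min(2)>lo);print(k.sum(),an[k].mean(),an[k].min(),an[k].max())
k=m&(c.max(2)<75)&(abs(an-45)<3);print('black',k.sum(),an[k].mean() if k.any() else None)
print(proj(s,ORG-.0002*XP-.0006*YP+.008*ZP))
cv2.imwrite('pics/tab2.png',cv2.resize(s['color'][200:265,285:350,::-1],None,fx=9,fy=9,interpolation=0))
t=snap('top');P=pts(t);ct=t['color'].astype(int)
m=(ct.min(2)>75)&(np.ptp(ct,axis=2)<40)&(abs(P[...,0]-.48)<.13)&(abs(P[...,1]-.32)<.13)&(P[...,2]>.004)&(P[...,2]<.02)
print('cover',cv2.minAreaRect(P[m][:,:2].astype(np.float32)),P[m][:,2].mean())
cv2.imwrite('pics/t12.png',t['color'][:,:,::-1]);snap('scene','s12.png')
```

```text
56 45.81013269422192 36.41918478061381 51.04465663515428
52 46.06712240070928 36.41918478061381 51.04465663515428
black 14 45.848570693733606
[[317.82470469 197.33613602]]
cover ((0.48487263917922974, 0.3195178806781769), (0.1819189190864563, 0.1757095456123352), 85.90123748779297) 0.008942516705427754
```

View pics/tab2.png

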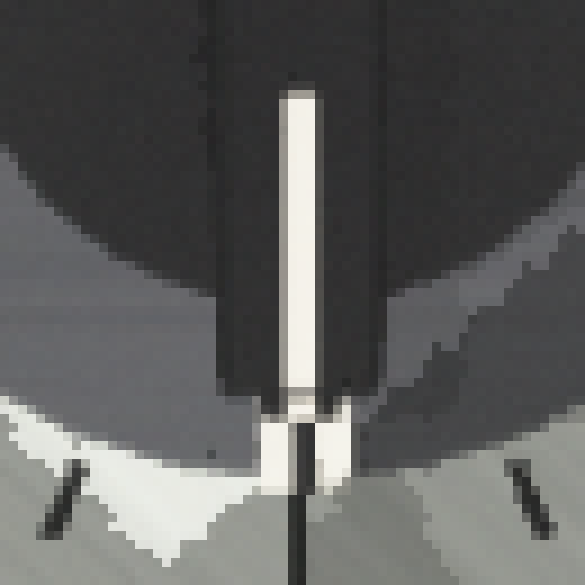

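View pics/t12.png

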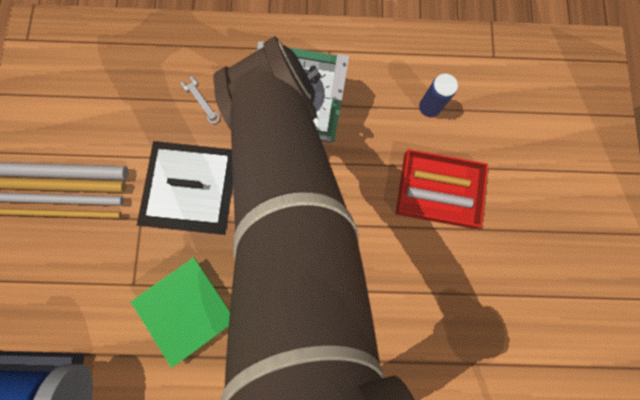

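View pics/s12.png

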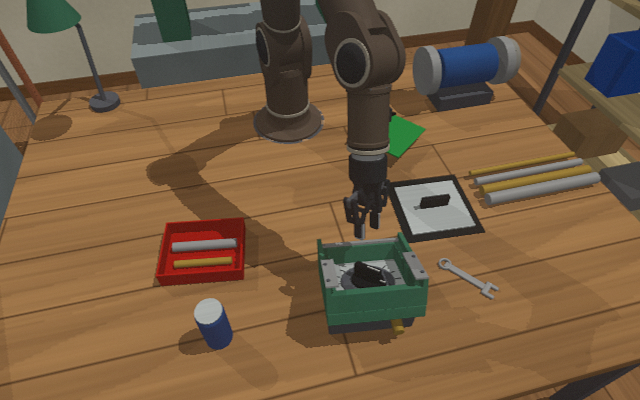

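```bash
python3 -c "
from bench import arm
print(arm.finish_job())"
```

```text
the job is handed in; nothing more can be done
None
```

I took the cover off, laid it handle up on the mat, turned the dial to the index, and handed the job in at about 18.6 s. The hand-in reports no verdict.

- **Cover:** I lifted it about 9.5 mm, slid it about 113 mm down out of its guides, and lowered it onto the mat until it pressed with roughly 8 N. It lies flat on the mat. The last top view put its centre at about (0.485, 0.320) m and the mat's at (0.481, 0.318) m, so it is 2 to 4 mm off centre. That is partly camera error: the mask measured the 170 mm side of the cover as 182 mm.
- **Dial:** It went from about -24.6° to 45.2°. The index tab read 45.3° before the turn and 45.8° after. The pointer is therefore within about 0.6° of the tab, and the enlarged picture shows it less than one pixel off the line.
- **Ring and bystanders:** The 0.5° difference in the two tab readings is within measuring error, so I take the ring as unmoved. The spanner, oil can, tray and green plate look unmoved in the last pictures; I compared them by eye and did not measure them. The gripper was open and clear of everything at hand-in.
- **What went wrong:** One pair of move calls was refused for missing keys. Nothing moved, and I sent them again complete.

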